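# Pin the swung engine hanger plate into line

## Robot

A 6-joint arm with a two-finger parallel gripper is mounted at the origin on the work surface. World frame = base frame: x ahead of the robot, y to its left, z up, the work surface at z = 0. Lengths are in m, angles in rad, forces in N, time in s.
With the tool pointing down it reaches from about 0.375 to 0.9 m from the base axis. Payload 3.1 kg.
Tool frame: the origin (TCP) lies at the very end of the fingers, on their centre line; the grasp point (between the pads) lies 19 mm behind it; z points along the fingers, y is the direction in which the jaws open and shut (so a half turn about z gives the same grasp; the last joint's range is limited). The gripper opens to 87 mm and grips with 3 to 60 N. Pads are 19 mm wide; open, the fingers measure 117 mm over their backs; the gripper's body (75 mm by 190 mm) begins 51 mm behind the grasp point.
Start: joints at [-0.178, 0.527, 1.433, -0, 1.181, -0.178], TCP at [0.625, 0, 0.223] pointing down, gripper open.
Joint ranges: [-3.08, 3.08], [-0.75, 2.2], [0.22, 2.44], [-1.43, 4.57], [0, 2.65], [-2.85, 2.85]. Speed limits (rad/s): [2.79, 2.79, 3.14, 3.14, 3.14, 3.14].

## Interface

Orientations are given as a unit quaternion [x, y, z, w].
In Python, from bench import arm, optics, ticket gives the robot as it stands.
- The arm moves only by the tool servo_tool, never from a script. Its argument "increments" is a list of rows, each an object of numbers: "ax", "ay", "az": the turn, a rotation vector about the tool's x, y, z in rad; "tx", "ty", "tz": the shift along the tool's x, y, z in cm; "claw": the gripper command: -1 is shut, 1 is fully open, values between are in proportion. A call has 1 to 10 rows; each row shifts and turns the pose as measured when the row begins, along the tool's axes as they then stand; what a row does not reach is not made up. A row lasts 1/12 s, in which the tool goes at most 41.7 mm and 7.16 degrees, less where a joint would pass 70% of its speed; a pose out of reach is approached as far as the arm can. A call with a gripper value outside its range is refused whole. The fingers move at their own pace and stop on an object; "newtons" is the grip in N (left out, the last holds). Time passes only in rows, so rows that do not move let the fingers close. It gives the time, the measured TCP pose, the force and the opening at its end, in the units of the state.
- arm.observe(): the state, without advancing time (a new reading comes with each control period).
- optics.grab_frame(name): name is "scene" or "side" or "wrist"; returns a dict with "img" (420x560x3 uint8, blue, green, red), "vfov" (degrees; the focal length in pixels is half the picture's height over the tangent of half this angle, whatever the lens; pixels are square), "cx", "cy" (the principal point, pixels), "position" and "orientation" of the camera in the world; the wrist camera has in their place "mount" (4x4, takes a point from camera to tool coordinates, whose origin is the TCP and whose axes are the flange's). Camera axes: x right, y down, z forward; pixel columns grow to the right and rows downward; lengths in m; the calibration is good to about 2 mm. A picture is of the moment at which its call begins: read the wrist's pose just before it. There is no depth.
- ticket.finish_job(): hands the job in, once; it reports no verdict.
The state is a dict: "time": time; "joints": joint angles; "joint_velocities": joint speeds; "tau": joint torques, N m; "tool_pos": TCP position; "ee_rot": TCP orientation; "ft_force": force on the tool from outside, world axes, zero at the start; "ft_torque": the same for the moment, N m; "finger_gap": finger opening in m.
Only numpy, scipy, OpenCV 4.12 (cv2) and the standard library are available. Lean on these libraries where they do the work, as an engineer would, in place of code of your own. Each camera call takes 0.05 s, during which the arm holds its last target. There are 200 camera calls.

## Task

The upper hanger plate has swung on its bolt, so its open hole no longer lines up with the hole in the frame plate below it. Take the thick tapered aligning pin from the rack and press it down through both holes until its collar rests on the upper plate, so that the holes are pulled into line, then let go. Leave the straight dowel and the slim pin in the rack.

Things in the scene. Friction and masses are not known exactly. Their poses are not given: they have to be found in the camera images.
- pin_grip (a point): Centre of the square grip (26 x 26 mm, 46 mm tall) at the top of the thick tapered steel pin, 0.4 kg, 132 mm long, hanging tip down in one of the rack's three holes. The only pin with a grip this size: the dowel's is round, the slim pin's 15 mm. Point: 23 mm above the collar, 23 mm below the top, 109 mm above the tip. z up the pin; x, y square to the flats; x across the rack.
- pin_tip (a point): Lowest point of the same pin, on its axis; z up. From here up: a 60 mm taper from 10 mm diameter at the rounded tip to 35 mm, a straight 35 mm part 20 mm long, then a round collar 48 mm across and 6 mm thick, whose underside is 80 mm above the tip, then the grip.
- rack: Fixed dark steel pin rack, 75 x 290 mm, its top 100 mm above the table, open in front and behind so that the pin bodies can be seen. Three 40 mm holes 90 mm apart along its y; the pins hang in them by their collars, in any order. Origin: under its centre, on the table; z up.
- hole_lower (a point): Centre of the 40 mm hole in the fixed lower frame plate (steel, 90 x 220 x 12 mm), at its top face, 86 mm above the table. z up; y along the plate, away from the pivot bolt 130 mm off. Under the plate is free space down to a base sheet 6 mm above the table. With the collar down on the upper plate the pin's tip is 18 mm above the table.
- hole_upper (a point): Centre of the 40 mm hole in the upper hanger plate (aluminium, 78 x 208 x 10 mm), at its top face, 98 mm above the table, z up. The plate swings flat about the bolt 130 mm away; about 3 N sideways at the hole moves it and it stays put. It starts 8 to 11 mm out of line with the lower hole; a tip lowered over the lower hole's centre enters both.
- dowel_grip (a point): Centre of the grip of the straight dowel in the rack, not to be used: same collar and height, but a round grip 32 mm across and a blunt straight body of 35 mm.
- slim_grip (a point): Centre of the grip of the slim pin in the rack, not to be used: same collar and height, but a 15 mm square grip and a thin body of at most 18 mm.
Not all that is in view belongs to the job. What is shaped like the part that bears pin_grip but blue or turquoise is not meant.

How it is judged:
By the outcome, as a careful person would: the job done as asked, in the order asked, and still so for the second after the job is handed in, with the robot touching nothing.
It also fails if it takes over 43 s, if anything falls off the work surface, if the arm or the gripper's body presses on something with over 40 N, if the wrist force passes 120 N, or if a joint passes its speed limit or range.

## Working session

There is one attempt and no reset: what is moved stays moved. The work goes in short steps, Python scripts to look and compute and a tool call to move; the robot and the scene stay as the last step left them, time stands still between calls to the robot, and variables do not carry over. Pictures are saved under pics/ and viewed, about 8 in all and at most 12, crops included, and the job is handed in when it is done.

Besides the shell and the picture viewer there is one more tool, called as name([rows], argument=value, ...), one row to a line, values as JSON. servo_tool: Moves the arm, as the interface text tells. Its arguments: {"type":"object","properties":{"increments":{"type":"array"},"newtons":{"type":"number"}},"required":["increments"]}

```bash
mkdir -p pics; cat > h.py <<'E'
import numpy as np,cv2
from scipy.spatial.transform import Rotation as R
from bench import arm,optics,ticket
def cam(n):
    s=arm.observe(); f=optics.grab_frame(n)
    K=f["img"].shape[0]/2/np.tan(np.radians(f["vfov"])/2)
    if "mount" in f:
        T=np.eye(4);T[:3,:3]=R.from_quat(s["ee_rot"]).as_matrix();T[:3,3]=s["tool_pos"];T=T@np.array(f["mount"])
        p,r=T[:3,3],T[:3,:3]
    else: p,r=np.array(f["position"]),R.from_quat(f["orientation"]).as_matrix()
    return dict(img=f["img"],K=K,c=np.array([f["cx"],f["cy"]]),p=p,r=r)
def ray(c,u,v): return c["r"]@np.array([(u-c["c"][0])/c["K"],(v-c["c"][1])/c["K"],1])
def onz(c,u,v,z):
    d=ray(c,u,v); return c["p"]+d*(z-c["p"][2])/d[2]
def proj(c,P):
    q=c["r"].T@(np.array(P)-c["p"]); return c["c"]+c["K"]*q[:2]/q[2]
E
python3 - <<'E'
from h import *
import pickle
d={n:cam(n) for n in("scene","side","wrist")}
pickle.dump(d,open("c0.pkl","wb"))
for n,c in d.items():
    cv2.imwrite(f"pics/{n}0.png",c["img"]); print(n,c["p"],c["r"][:,2],c["K"],c["c"])
print(arm.observe())
E
```

```text
scene [1.00838393 0.46402374 0.50682229] [-0.61164452 -0.59177568 -0.5250643 ] 393.7575092369974 [282.47563152 205.33223675]
side [ 0.1454876  -0.3348643   0.72024089] [ 0.49085578  0.44249195 -0.75050748] 405.5422318304192 [279.55023581 208.07001213]
wrist [0.62495084 0.08003764 0.38381357] [-0.00214791 -0.29008613 -0.95699813] 307.8685744433569 [276.83519031 213.79105287]
{'time': 0.15, 'joints': array([-1.78507126e-01,  5.28250965e-01,  1.43358645e+00, -2.97020281e-05,
        1.18140198e+00, -1.78496818e-01]), 'joint_velocities': array([-7.39844440e-05, -2.86729820e-03, -2.77089092e-03, -1.44697667e-03,
       -1.86326643e-03,  2.12789773e-03]), 'tau': array([ 9.14956272e-04, -4.40429199e+01, -1.76841742e+01,  6.33679633e-02,
        5.52540855e-02, -1.06930895e-04]), 'tool_pos': array([6.24448265e-01, 1.16029392e-04, 2.21804303e-01]), 'ee_rot': array([ 7.07106191e-01,  7.07106892e-01, -4.80866751e-04, -6.68501081e-04]), 'ft_force': array([-0.13949574,  0.00359417,  1.07210088]), 'ft_torque': array([0.00678845, 0.016964  , 0.02672137]), 'finger_gap': 0.08719605700735299}
```

View pics/scene0.png

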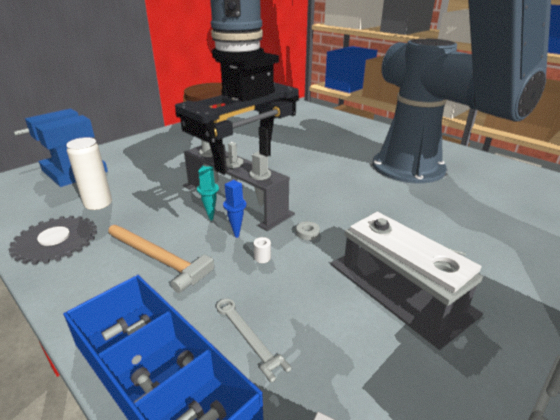

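View pics/side0.png

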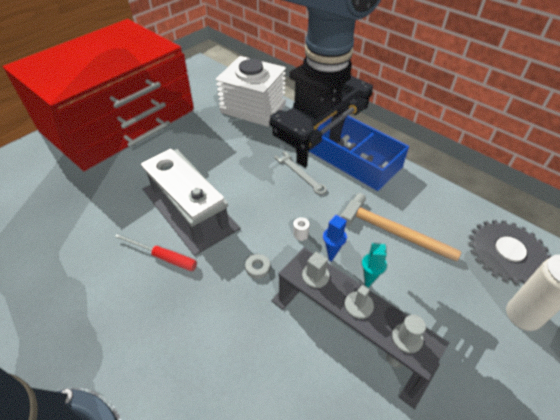

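Side view: the rack has three grips, at about (317,265) large square, (361,298) narrow, (412,328) round. The turquoise (374,262) and blue (335,237) pins are decoys. The plate's hole is near (165,164) and its bolt near (197,194). I'll confirm with an enlarged crop.

```bash
python3 - <<'E'
from h import *
import pickle
d=pickle.load(open("c0.pkl","rb"))
s=d["side"]["img"];c=d["scene"]["img"]
a=cv2.resize(s[220:390,265:455],(570,510)) [:, :]
b=cv2.resize(s[140:225,135:235],(400,340),interpolation=cv2.INTER_CUBIC)
e=cv2.resize(c[205:290,340:490],(400,227),interpolation=cv2.INTER_CUBIC)
a=cv2.resize(s[235:365,270:440],(400,306),interpolation=cv2.INTER_CUBIC)
f=cv2.resize(c[135:245,175:320],(400,303),interpolation=cv2.INTER_CUBIC)
o=np.zeros((600,800,3),np.uint8)
o[:306,:400]=a;o[:303,400:]=f;o[306:,:400]=b[:294];o[306:533,400:]=e
cv2.imwrite("pics/crop1.png",o)
for u,v,z in((317,256,.152),(361,289,.152),(412,320,.152),(165,164,.098),(197,196,.098)):print(onz(d["side"],u,v,z))
for u,v,z in((448,265,.098),(381,224,.098)):print(onz(d["scene"],u,v,z))
E
```

```text
[ 0.47989679 -0.11924167  0.152     ]
[ 0.47759246 -0.21061045  0.152     ]
[ 0.48546945 -0.29765596  0.152     ]
[0.47614816 0.3120629  0.098     ]
[0.46063265 0.18251555 0.098     ]
[0.4767581  0.31698685 0.098     ]
[0.4517277  0.17791353 0.098     ]
```

View pics/crop1.png

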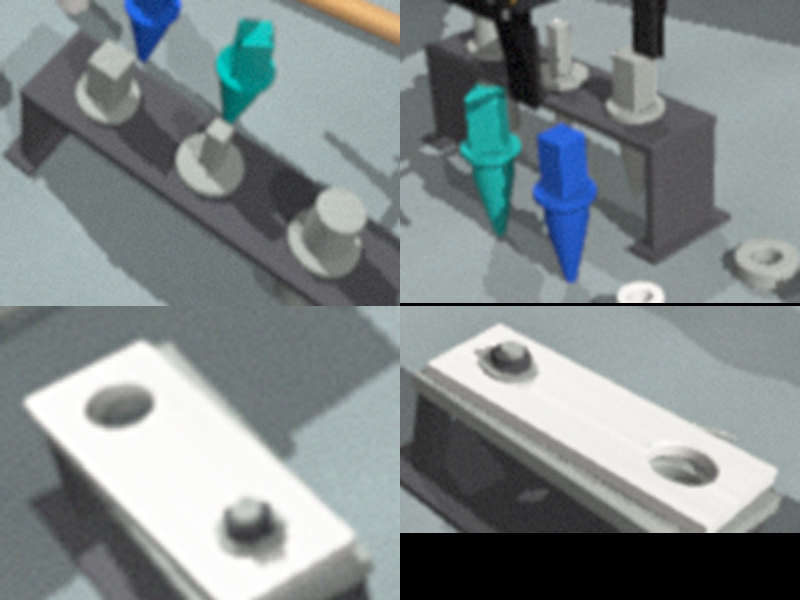

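The crop confirms it. The grip at side (317,265), the rack end nearest the plate, is the wide square one, and the scene view shows a tapered body below it. The middle grip is the slim pin, and the far round one is the dowel. I'm moving above it for a close look.

servo_tool([
  {"tx":-1.5,"ty":-1.8,"claw":1},
  {"tx":-1.5,"ty":-1.8},
  {"tx":-1.5,"ty":-1.8},
  {"tx":-1.5,"ty":-1.8},
  {"tx":-1.5,"ty":-1.8},
  {"tx":-1.5,"ty":-1.8},
  {"tx":-1.5,"ty":-1.8},
  {"tx":-1.5,"ty":-1.8},
  {"tx":0},
  {"tx":0},
])

```text
$.increments[0]: bad value
```

```bash
python3 - <<'E'
from h import *
import pickle
d=pickle.load(open("c0.pkl","rb"))
print([onz(d["scene"],u,v,0) for u,v in((237,237),(211,220))])
c=cam("wrist");pickle.dump(c,open("w1.pkl","wb"));cv2.imwrite("pics/w1.png",c["img"])
s=arm.observe();print(s["tool_pos"],R.from_quat(s["ee_rot"]).as_matrix().round(3),s["time"])
E
```

```text
[array([ 0.58087452, -0.08621954,  0.        ]), array([ 0.580103  , -0.17969384,  0.        ])]
[6.24543632e-01 9.90081820e-05 2.21941754e-01] [[ 0.     1.    -0.001]
 [ 1.    -0.     0.   ]
 [ 0.    -0.001 -1.   ]] 0.2
```

View pics/w1.png

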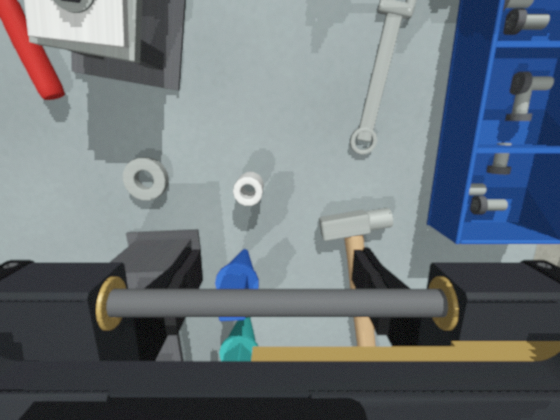

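The row format probably needs every field. The wrist picture shows decoys at about (237,290) and (240,350), and the gripper hides what lies below it. I'll put the camera behind the pin, so it sees it ahead (TCP at y≈-0.2).

servo_tool([
  {"ax":0,"ay":0,"az":0,"tx":-2.5,"ty":-1.8,"tz":0,"claw":1},
  {"ax":0,"ay":0,"az":0,"tx":-2.5,"ty":-1.8,"tz":0,"claw":1},
  {"ax":0,"ay":0,"az":0,"tx":-2.5,"ty":-1.8,"tz":0,"claw":1},
  {"ax":0,"ay":0,"az":0,"tx":-2.5,"ty":-1.8,"tz":0,"claw":1},
  {"ax":0,"ay":0,"az":0,"tx":-2.5,"ty":-1.8,"tz":0,"claw":1},
  {"ax":0,"ay":0,"az":0,"tx":-2.5,"ty":-1.8,"tz":0,"claw":1},
  {"ax":0,"ay":0,"az":0,"tx":-2.5,"ty":-1.8,"tz":0,"claw":1},
  {"ax":0,"ay":0,"az":0,"tx":-2.5,"ty":-1.8,"tz":0,"claw":1},
  {"ax":0,"ay":0,"az":0,"tx":0,"ty":0,"tz":0,"claw":1},
  {"ax":0,"ay":0,"az":0,"tx":0,"ty":0,"tz":0,"claw":1},
], newtons=40)

```text
time: 1.03
tool_pos: [0.4755, -0.2065, 0.2196]
ee_rot: [0.705, 0.709, 0.0, -0.001]
ft_force: [-0.5, 0.1, -0.4]
finger_gap: 0.0869
```

```bash
python3 - <<'E'
from h import *
import pickle
c=cam("wrist");pickle.dump(c,open("w1.pkl","wb"));cv2.imwrite("pics/w2.png",c["img"])
s=arm.observe();print(s["tool_pos"],R.from_quat(s["ee_rot"]).as_matrix().round(3),s["time"],s["joints"])
print(proj(c,s["tool_pos"]),proj(c,[.48,-.12,.152]))
E
```

```text
[ 0.47561193 -0.20641332  0.21957697] [[-0.006  1.    -0.001]
 [ 1.     0.006  0.001]
 [ 0.001 -0.001 -1.   ]] 1.0833 [-6.25074229e-01  3.89292447e-01  1.69980986e+00 -2.89023509e-04
  1.05388611e+00 -6.30836922e-01]
[276.69415799 264.46861261] [283.59717321 110.89853195]
```

View pics/w2.png

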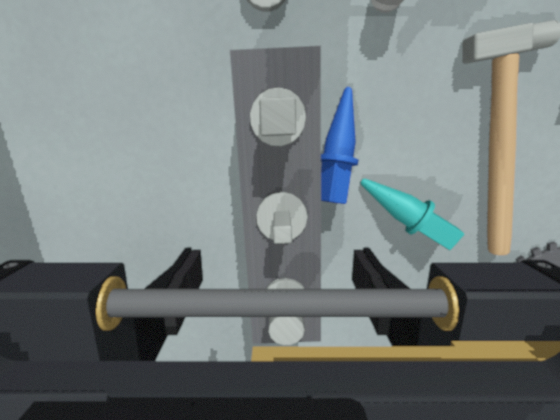

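The decoys lie flat beside the rack. The target grip's top is at about (278,118), its collar is concentric with it, and the rack's edges run (232,50)-(250,340) and (321,46)-(321,340). Next I measure it with masks.

```bash
python3 - <<'E'
from h import *
import pickle
c=pickle.load(open("w1.pkl","rb"));im=c["img"]
g=cv2.cvtColor(im,cv2.COLOR_BGR2GRAY);sat=cv2.cvtColor(im,cv2.COLOR_BGR2HSV)[...,1]
for p in((278,105),(278,118),(255,118),(302,118),(278,141),(240,100)):print(p,im[p[1],p[0]])
# collar: bright blob on dark rack
roi=np.zeros_like(g);roi[75:160,240:315]=255
m=((g>120)&(roi>0)).astype(np.uint8)
ct=max(cv2.findContours(m,0,1)[0],key=cv2.contourArea)
P=np.array([onz(c,*q[0],.106) for q in ct])[:,:2]
e=cv2.fitEllipse(P.astype(np.float32)*1000);print("collar",e)
for t in(150,165,175,185):
    m=((g>t)&(roi>0)).astype(np.uint8)
    m=cv2.morphologyEx(m,cv2.MORPH_OPEN,np.ones((3,3)))
    for ct in cv2.findContours(m,0,1)[0]:
        if cv2.contourArea(ct)>200:
            P=np.array([onz(c,*q[0],.152) for q in ct])[:,:2]
            print(t,cv2.contourArea(ct),cv2.minAreaRect(P.astype(np.float32)*1000))
for u,v in((232,50),(250,340),(321,46),(321,340)):print(onz(c,u,v,.1))
o=cv2.resize(im[70:165,230:330],(800,600) if 0 else (630,600),interpolation=cv2.INTER_CUBIC);cv2.imwrite("pics/w2c.png",o)
E
```

```text
(278, 105) [164 168 162]
(278, 118) [164 167 160]
(255, 118) [180 185 178]
(302, 118) [180 184 177]
(278, 141) [135 139 134]
(240, 100) [116 112 110]
collar ((475.6733093261719, -123.28848266601562), (46.500038146972656, 47.95905303955078), 80.91561889648438)
150 1946.5 ((475.86651611328125, -121.46971130371094), (33.58002853393555, 39.05512237548828), 80.81201171875)
165 687.0 ((470.4910583496094, -117.09613800048828), (36.50956726074219, 20.613378524780273), 30.124515533447266)
[ 0.43797577 -0.0710669   0.1       ]
[ 0.44696051 -0.35594085  0.1       ]
[ 0.51116403 -0.0677854   0.1       ]
[ 0.52445008 -0.35550464  0.1       ]
```

View pics/w2c.png

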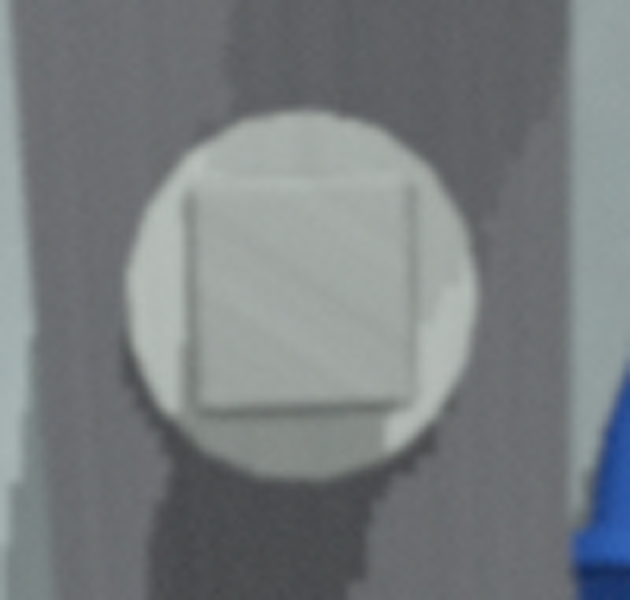

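The collar fits at 46.5 x 48 mm (spec 48), centred at (0.4757,-0.1233). Extrapolating the rack's centre line gives x≈0.4766 and a yaw of about +0.04 rad, so they agree to 1 mm. Moving over it, turning, then lowering in part.

servo_tool([
  {"ax":0,"ay":0,"az":-0.035,"tx":2,"ty":0,"tz":0,"claw":1},
  {"ax":0,"ay":0,"az":0,"tx":2,"ty":0.1,"tz":0,"claw":1},
  {"ax":0,"ay":0,"az":0,"tx":2,"ty":0.1,"tz":0,"claw":1},
  {"ax":0,"ay":0,"az":0,"tx":2,"ty":0.1,"tz":0,"claw":1},
  {"ax":0,"ay":0,"az":0,"tx":0.3,"ty":0,"tz":1,"claw":1},
  {"ax":0,"ay":0,"az":0,"tx":0,"ty":0,"tz":2,"claw":1},
  {"ax":0,"ay":0,"az":0,"tx":0,"ty":0,"tz":1,"claw":1},
  {"ax":0,"ay":0,"az":0,"tx":0,"ty":0,"tz":0,"claw":1},
])

```text
time: 1.75
tool_pos: [0.4817, -0.1126, 0.1794]
ee_rot: [0.688, 0.725, 0.002, 0.002]
ft_force: [0.2, 0.2, 0.7]
finger_gap: 0.0871
```

```bash
python3 - <<'E'
from h import *
import pickle
c=pickle.load(open("w1.pkl","rb"));print(onz(c,278.1,116.8,.152))
s=arm.observe();M=R.from_quat(s["ee_rot"]).as_matrix();print(s["tool_pos"],M.round(3))
print("shift cm",M.T@(np.array([.4758,-.1232,.114])-s["tool_pos"])*100)
E
```

```text
[ 0.4761297  -0.12400537  0.152     ]
[ 0.48165599 -0.11264391  0.17937935] [[-0.052  0.999  0.005]
 [ 0.999  0.052  0.   ]
 [-0.     0.005 -1.   ]]
shift cm [-1.0221067  -0.67542718  6.53459432]
```

servo_tool([
  {"ax":0.005,"ay":0,"az":0.01,"tx":-1.0,"ty":-0.6,"tz":0,"claw":1},
  {"ax":0,"ay":0,"az":0,"tx":0,"ty":0,"tz":1.5,"claw":1},
  {"ax":0,"ay":0,"az":0,"tx":0,"ty":0,"tz":1.5,"claw":1},
  {"ax":0,"ay":0,"az":0,"tx":0,"ty":0,"tz":1,"claw":1},
  {"ax":0,"ay":0,"az":0,"tx":0,"ty":0,"tz":0,"claw":1},
])

```text
time: 2.17
tool_pos: [0.4791, -0.1237, 0.1408]
ee_rot: [0.69, 0.724, 0.0, 0.003]
ft_force: [1.0, 0.1, -0.4]
finger_gap: 0.0868
```

```bash
python3 - <<'E'
from h import *
s=arm.observe();M=R.from_quat(s["ee_rot"]).as_matrix();print(s["tool_pos"],M.round(3))
print("shift cm",M.T@(np.array([.4759,-.1234,.114])-s["tool_pos"])*100)
E
```

```text
[ 0.47910262 -0.12371939  0.14077523] [[-0.047  0.999  0.005]
 [ 0.999  0.047 -0.004]
 [-0.004  0.005 -1.   ]]
shift cm [ 0.05719833 -0.33063354  2.67584179]
```

servo_tool([
  {"ax":0.005,"ay":0,"az":0,"tx":0,"ty":-0.3,"tz":0,"claw":1},
  {"ax":0,"ay":0,"az":0,"tx":0,"ty":0,"tz":1.2,"claw":1},
  {"ax":0,"ay":0,"az":0,"tx":0,"ty":0,"tz":1.0,"claw":1},
  {"ax":0,"ay":0,"az":0,"tx":0,"ty":0,"tz":0.3,"claw":1},
  {"ax":0,"ay":0,"az":0,"tx":0,"ty":0,"tz":0,"claw":1},
  {"ax":0,"ay":0,"az":0,"tx":0,"ty":0,"tz":0,"claw":1},
])

```text
time: 2.67
tool_pos: [0.4784, -0.1268, 0.1187]
ee_rot: [0.691, 0.723, -0.001, 0.004]
ft_force: [-0.6, 0.7, -0.0]
finger_gap: 0.0869
```

servo_tool([
  {"ax":0,"ay":0,"az":0,"tx":0,"ty":0,"tz":0,"claw":-1},
  {"ax":0,"ay":0,"az":0,"tx":0,"ty":0,"tz":0,"claw":-1},
  {"ax":0,"ay":0,"az":0,"tx":0,"ty":0,"tz":0,"claw":-1},
  {"ax":0,"ay":0,"az":0,"tx":0,"ty":0,"tz":0,"claw":-1},
  {"ax":0,"ay":0,"az":0,"tx":0,"ty":0,"tz":0,"claw":-1},
  {"ax":0,"ay":0,"az":0,"tx":0,"ty":0,"tz":0,"claw":-1},
], newtons=55)

```text
time: 3.17
tool_pos: [0.4795, -0.1273, 0.1207]
ee_rot: [0.69, 0.723, -0.001, 0.006]
ft_force: [0.0, 0.3, -0.3]
finger_gap: 0.0552
```

Zero rows drift a little (up and toward +x), so I'll correct before the jaws close fully.

servo_tool([
  {"ax":0.007,"ay":0.01,"az":0,"tx":0.35,"ty":-0.3,"tz":0.7,"claw":0.1},
  {"ax":0,"ay":0,"az":0,"tx":0,"ty":0,"tz":0.05,"claw":0.1},
])

```text
time: 3.33
tool_pos: [0.4763, -0.1238, 0.113]
ee_rot: [0.69, 0.723, 0.0, 0.0]
ft_force: [-0.4, 0.8, 0.2]
finger_gap: 0.0493
```

servo_tool([
  {"ax":0,"ay":0,"az":0,"tx":0,"ty":0,"tz":0.05,"claw":-1},
  {"ax":0,"ay":0,"az":0,"tx":0,"ty":0,"tz":0.05,"claw":-1},
  {"ax":0,"ay":0,"az":0,"tx":0,"ty":0,"tz":0.05,"claw":-1},
  {"ax":0,"ay":0,"az":0,"tx":0,"ty":0,"tz":0.05,"claw":-1},
  {"ax":0,"ay":0,"az":0,"tx":0,"ty":0,"tz":0.05,"claw":-1},
  {"ax":0,"ay":0,"az":0,"tx":0,"ty":0,"tz":0.0,"claw":-1},
  {"ax":0,"ay":0,"az":0,"tx":0,"ty":0,"tz":0.0,"claw":-1},
], newtons=55)

```text
time: 3.92
tool_pos: [0.4757, -0.1235, 0.1097]
ee_rot: [0.69, 0.723, 0.0, -0.001]
ft_force: [0.5, 0.0, -0.8]
finger_gap: 0.0257
```

Gripped: the gap is 25.7 mm (26 expected) and the TCP is 19 mm below the grip centre. The tip is 89.7 mm below the TCP. Lifting straight up.

servo_tool([
  {"ax":0,"ay":0,"az":0,"tx":0,"ty":0,"tz":-1,"claw":-1},
  {"ax":0,"ay":0,"az":0,"tx":0,"ty":0,"tz":-2,"claw":-1},
  {"ax":0,"ay":0,"az":0,"tx":0,"ty":0,"tz":-2,"claw":-1},
  {"ax":0,"ay":0,"az":0,"tx":0,"ty":0,"tz":-2,"claw":-1},
  {"ax":0,"ay":0,"az":0,"tx":0,"ty":0,"tz":-2,"claw":-1},
  {"ax":0,"ay":0,"az":0,"tx":0,"ty":0,"tz":-2,"claw":-1},
  {"ax":0,"ay":0,"az":0,"tx":0,"ty":0,"tz":-1,"claw":-1},
  {"ax":0,"ay":0,"az":0,"tx":0,"ty":0,"tz":0,"claw":-1},
])

```text
time: 4.58
tool_pos: [0.4716, -0.1215, 0.2288]
ee_rot: [0.69, 0.723, -0.002, -0.008]
ft_force: [-0.4, -0.4, -3.8]
finger_gap: 0.0257
```

servo_tool([
  {"ax":-0.014,"ay":-0.008,"az":0,"tx":1.5,"ty":0.2,"tz":-1,"claw":-1},
  {"ax":0,"ay":0,"az":0,"tx":3,"ty":0.25,"tz":-1,"claw":-1},
  {"ax":0,"ay":0,"az":0,"tx":3,"ty":0.25,"tz":0,"claw":-1},
  {"ax":0,"ay":0,"az":0,"tx":3,"ty":0.25,"tz":0,"claw":-1},
  {"ax":0,"ay":0,"az":0,"tx":3,"ty":0.25,"tz":0,"claw":-1},
  {"ax":0,"ay":0,"az":0,"tx":3,"ty":0.25,"tz":0,"claw":-1},
  {"ax":0,"ay":0,"az":0,"tx":3,"ty":0.25,"tz":0,"claw":-1},
  {"ax":0,"ay":0,"az":0,"tx":3,"ty":0.25,"tz":0,"claw":-1},
  {"ax":0,"ay":0,"az":0,"tx":2,"ty":0.25,"tz":0,"claw":-1},
  {"ax":0,"ay":0,"az":0,"tx":0,"ty":0,"tz":0,"claw":-1},
])

```text
time: 5.42
tool_pos: [0.4766, 0.1332, 0.2379]
ee_rot: [0.693, 0.721, -0.005, -0.008]
ft_force: [0.6, -0.5, -3.1]
finger_gap: 0.0256
```

servo_tool([
  {"ax":-0.018,"ay":-0.004,"az":0,"tx":2.5,"ty":0.2,"tz":-0.5,"claw":-1},
  {"ax":0,"ay":0,"az":0,"tx":2.5,"ty":0.2,"tz":-0.5,"claw":-1},
  {"ax":0,"ay":0,"az":0,"tx":0.8,"ty":0,"tz":-0.2,"claw":-1},
  {"ax":0,"ay":0,"az":0,"tx":0,"ty":0,"tz":0,"claw":-1},
  {"ax":0,"ay":0,"az":0,"tx":0,"ty":0,"tz":0,"claw":-1},
])

```text
time: 5.83
tool_pos: [0.4738, 0.192, 0.243]
ee_rot: [0.692, 0.722, -0.006, -0.003]
ft_force: [0.4, -0.4, -3.6]
finger_gap: 0.0255
```

```bash
python3 - <<'E'
from h import *
import pickle
s=arm.observe();print(s["tool_pos"],R.from_quat(s["ee_rot"]).as_matrix().round(3))
d={n:cam(n) for n in("wrist","side","scene")};pickle.dump(d,open("c2.pkl","wb"))
b=[]
for n,P in(("wrist",[.479,.314,.098]),("side",[.479,.28,.098])):
    u,v=proj(d[n],P).astype(int);print(n,u,v)
    h=70 if n=="wrist" else 55
    x0,y0=max(u-h,0),max(v-h,0);b.append(cv2.resize(d[n]["img"][y0:y0+2*h,x0:x0+2*h],(400,400),interpolation=cv2.INTER_CUBIC));print(x0,y0,2*h/400)
cv2.imwrite("pics/hole.png",np.hstack(b))
E
```

```text
[0.47382077 0.19204824 0.243014  ] [[-0.042  0.999 -0.013]
 [ 0.999  0.042 -0.005]
 [-0.005 -0.013 -1.   ]]
wrist 289 71
219 1 0.35
side 174 169
119 114 0.275
```

View pics/hole.png

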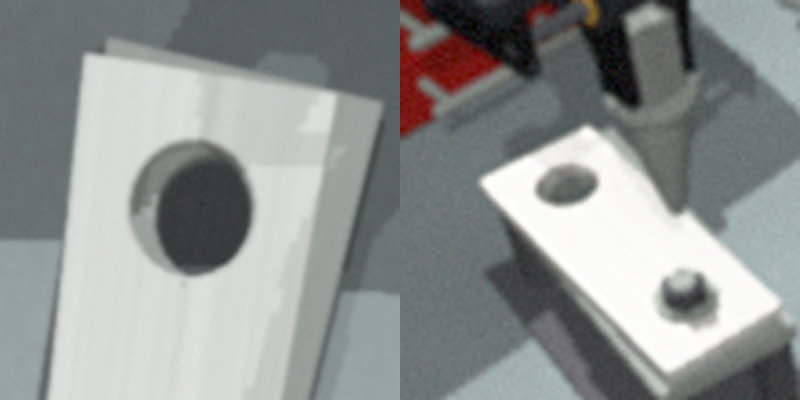

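The wrist crop shows the upper hole, with the lower hole displaced to its right (+x) and a crescent of the lower plate visible on the left. I'll fit 20 mm circles at their heights, checking against the lower plate's edges.

```bash
cat > hf.py <<'E'
from h import *
import pickle
from scipy.optimize import least_squares
d=pickle.load(open("c2.pkl","rb"))
c=d["wrist"];g=cv2.cvtColor(c["img"],cv2.COLOR_BGR2GRAY)
for v in(60,73,85): print(v,g[v,255:330:3])
def fit(P,r=20):
    f=lambda q:np.hypot(P[:,0]-q[0],P[:,1]-q[1])-r
    s=least_squares(f,P.mean(0),loss="soft_l1");return s.x,np.abs(s.fun).mean()
roi=np.zeros_like(g);cv2.circle(roi,(286,74),30,255,-1)
for name,t,z in(("upper",175,.098),("lower",90,.086)):
    m=((g<t)&(roi>0)).astype(np.uint8)
    ct=max(cv2.findContours(m,0,1)[0],key=cv2.contourArea)[:,0]
    P=np.array([onz(c,*q,z)[:2] for q in ct])*1000
    print(name,len(ct),ct.min(0),ct.max(0),cv2.minEnclosingCircle(P.astype(np.float32)))
    if name=="upper": U,e=fit(P);print("U",U,e)
    else:
        k=np.hypot(*(P-onz(c,286,73.5,.086)[:2]*1000).T)
        # keep points well inside the upper rim (seen at .098)
        Q=np.array([onz(c,*q,.098)[:2] for q in ct])*1000
        for mar in(2,3,4):
            sel=np.hypot(*(Q-U).T)<20-mar
            print(mar,sel.sum(),fit(P[sel]), fit(np.array([onz(c,*q,.074)[:2] for q in ct[sel]])*1000))
s=d["side"];print("side U",onz(s,119+168*.275,114+184*.275,.098))
W=lambda x,y,z:onz(c,219+x*.35,1+y*.35,z)[:2]*1000
print("upper corner L,R",W(83,55,.098),W(337,92,.098),"left edge",W(47,395,.098),"lower corners",W(107,38,.086),W(382,102,.086),"right edge low",W(313,395,.086),W(283,395,.098))
E
python3 hf.py
```

```text
60 [217 218 218 217 188 112 130 131 121  83  65  57  56  60  58  69 117 208
 219 216 215 214 215 219 219]
73 [217 217 218 161 117 148 135  62  57  57  61  60  61  56  60  60  57  91
 206 216 215 217 219 220 216]
85 [217 218 217 216 176 158 150  64  58  59  59  58  59  60  60  58  75 202
 218 213 216 215 210 202 182]
upper 129 [264  49] [307  97] ((475.45294189453125, 312.4147644042969), 20.341964721679688)
U [475.32684204 312.35236111] 0.3494128512440282
lower 101 [274  55] [305  95] ((479.3455810546875, 312.54437255859375), 18.306133270263672)
2 76 (array([483.61038069, 309.16218126]), np.float64(2.4564679081463483)) (array([483.32281134, 311.19086441]), np.float64(2.17936395095148))
3 46 (array([484.47024207, 310.18251475]), np.float64(0.45038806498162154)) (array([484.0760149 , 311.94093547]), np.float64(0.3712838363281357))
4 42 (array([484.45291134, 310.18692946]), np.float64(0.32958937884937045)) (array([484.07848093, 311.94970543]), np.float64(0.26542099398691466))
side U [0.47522761 0.3101166  0.098     ]
upper corner L,R [440.17257421 353.81056992] [518.66110055 346.77877642] left edge [429.3299606  251.94258385] lower corners [446.42113925 361.98145313] [535.13959359 347.38845376] right edge low [521.37767674 255.10092505] [509.41377099 255.33734628]
```

Checks agree. The upper plate measures 78.8 mm wide (78) and the lower 89.9 mm (90). The upper hole is at (475.3,312.4) and the lower at about (484.3,310.5), 9.2 mm apart (8–11 given). The lower plate's end-corner geometry gives (483.4,310.3). Moving over it while levelling the tool.

servo_tool([
  {"ax":-0.013,"ay":0.005,"az":0,"tx":2,"ty":0.3,"tz":0,"claw":-1},
  {"ax":0,"ay":0,"az":0,"tx":3,"ty":0.4,"tz":0,"claw":-1},
  {"ax":0,"ay":0,"az":0,"tx":3,"ty":0.4,"tz":0,"claw":-1},
  {"ax":0,"ay":0,"az":0,"tx":2.5,"ty":0.4,"tz":0,"claw":-1},
  {"ax":0,"ay":0,"az":0,"tx":0.6,"ty":0,"tz":0,"claw":-1},
  {"ax":0,"ay":0,"az":0,"tx":0,"ty":0,"tz":0,"claw":-1},
])

```text
time: 6.48
tool_pos: [0.4875, 0.2983, 0.2415]
ee_rot: [0.698, 0.716, -0.002, 0.001]
ft_force: [0.1, -1.5, -3.9]
finger_gap: 0.0258
```

```bash
cat > st.py <<'E'
from h import *
s=arm.observe();M=R.from_quat(s["ee_rot"]).as_matrix();tip=s["tool_pos"]+M[:,2]*.0897
print(s["time"],s["tool_pos"],"z",M[:2,2].round(4),"tip",tip.round(4),"F",s["ft_force"].round(1))
print("tip shift cm",M.T@(np.array([.4842,.3105,tip[2]])-tip)*100)
E
python3 st.py; python3 - <<'E'
from h import *
import pickle
d=pickle.load(open("c2.pkl","rb"))
print("exp tip side",proj(d["side"],np.array([.47382,.19205,.243])+.0897*np.array([-.013,-.005,-1])),"seen ~194.6 172.3")
E
```

```text
6.4833 [0.48751759 0.29827811 0.24147689] z [-0.0016 -0.0031] tip [0.4874 0.298  0.1518] F [ 0.1 -1.5 -3.9]
tip shift cm [ 1.2580825  -0.28411463 -0.00338309]
exp tip side [194.57917938 171.8640462 ] seen ~194.6 172.3
```

The predicted tip pixel matches the seen one to within 0.5 px. Centring, then lowering the tip to just above the plate.

servo_tool([
  {"ax":0,"ay":0.003,"az":0,"tx":0.9,"ty":-0.2,"tz":0.5,"claw":-1},
  {"ax":0,"ay":0,"az":0,"tx":0.2,"ty":-0.1,"tz":1,"claw":-1},
  {"ax":0,"ay":0,"az":0,"tx":0,"ty":0,"tz":1,"claw":-1},
  {"ax":0,"ay":0,"az":0,"tx":0,"ty":0,"tz":0.5,"claw":-1},
  {"ax":0,"ay":0,"az":0,"tx":0,"ty":0,"tz":0,"claw":-1},
])

```text
time: 6.9
tool_pos: [0.4833, 0.3047, 0.2074]
ee_rot: [0.699, 0.715, -0.003, -0.001]
ft_force: [0.6, 0.1, -4.0]
finger_gap: 0.0258
```

```bash
python3 st.py
```

```text
6.9 [0.48331394 0.30473365 0.20742774] z [-0.0049 -0.0035] tip [0.4829 0.3044 0.1177] F [ 0.6  0.1 -4. ]
tip shift cm [ 0.60506384  0.14556263 -0.00277787]
```

servo_tool([
  {"ax":-0.005,"ay":0.004,"az":0,"tx":0.6,"ty":0.15,"tz":0,"claw":-1},
  {"ax":0,"ay":0,"az":0,"tx":0.1,"ty":0,"tz":0.1,"claw":-1},
])

```text
time: 7.07
tool_pos: [0.4844, 0.3106, 0.2052]
ee_rot: [0.7, 0.714, -0.001, -0.001]
ft_force: [0.2, 0.2, -3.7]
finger_gap: 0.0256
```

```bash
python3 - <<'E'
exec(open("st.py").read())
d={n:cam(n) for n in("side","scene")}
b=[]
for n in d:
    print(n,"tip exp",proj(d[n],tip)); u,v=proj(d[n],tip).astype(int)
    b.append(cv2.resize(d[n]["img"][v-50:v+50,u-50:u+50],(400,400),interpolation=cv2.INTER_CUBIC))
cv2.imwrite("pics/tip.png",np.hstack(b))
E
```

```text
7.0667 [0.48436767 0.31060721 0.20522431] z [-0.002  -0.0003] tip [0.4842 0.3106 0.1155] F [ 0.2  0.2 -3.7]
tip shift cm [-7.80336552e-03  6.66265936e-04  9.36220896e-07]
side tip exp [166.69250114 156.67552868]
scene tip exp [444.47917715 256.70820932]
```

View pics/tip.png

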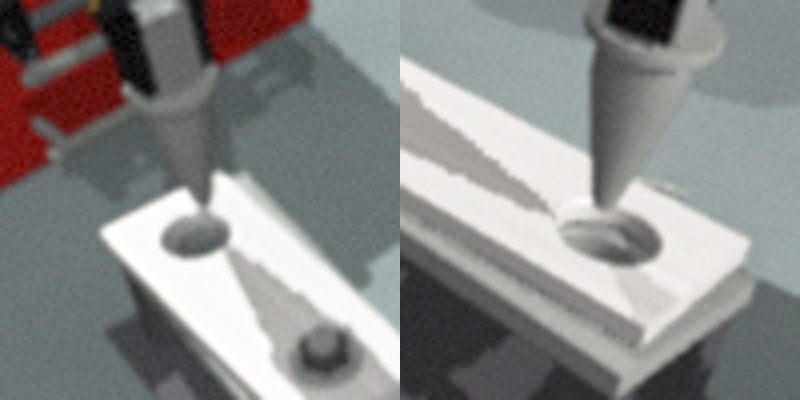

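The tip is at the expected pixel (crop centre) in both views. Lowering in stages.

servo_tool([
  {"ax":-0.002,"ay":0,"az":0,"tx":0,"ty":0,"tz":0.7,"claw":-1},
  {"ax":0,"ay":0,"az":0,"tx":0,"ty":0,"tz":0.7,"claw":-1},
  {"ax":0,"ay":0,"az":0,"tx":0,"ty":0,"tz":0.7,"claw":-1},
  {"ax":0,"ay":0,"az":0,"tx":0,"ty":0,"tz":0.7,"claw":-1},
])

```text
time: 7.5
tool_pos: [0.486, 0.3111, 0.1776]
ee_rot: [0.7, 0.714, 0.002, 0.002]
ft_force: [-0.6, -1.4, -3.1]
finger_gap: 0.0257
```

```bash
python3 st.py
```

```text
7.5 [0.48601909 0.31107822 0.17763274] z [0.0058 0.001 ] tip [0.4865 0.3112 0.0879] F [-0.6 -1.4 -3.1]
tip shift cm [-0.06191458 -0.23516444 -0.00142026]
```

servo_tool([
  {"ax":0.006,"ay":-0.001,"az":0,"tx":-0.05,"ty":-0.2,"tz":0.5,"claw":-1},
  {"ax":0.001,"ay":0,"az":0,"tx":0,"ty":-0.04,"tz":0.6,"claw":-1},
  {"ax":0.001,"ay":0,"az":0,"tx":0,"ty":-0.04,"tz":0.6,"claw":-1},
], newtons=60)

```text
time: 7.75
tool_pos: [0.4825, 0.3102, 0.1578]
ee_rot: [0.7, 0.715, -0.002, -0.001]
ft_force: [0.6, -0.0, -4.0]
finger_gap: 0.0254
```

```bash
python3 st.py
```

```text
7.75 [0.48248324 0.31020468 0.15780721] z [-0.0046 -0.0011] tip [0.4821 0.3101 0.0681] F [ 0.6 -0.  -4. ]
tip shift cm [ 0.03449287  0.21356776 -0.00101658]
```

servo_tool([
  {"ax":-0.004,"ay":0,"az":0,"tx":0,"ty":0.2,"tz":0.4,"claw":-1},
  {"ax":0,"ay":0,"az":0,"tx":0,"ty":0.02,"tz":0.5,"claw":-1},
  {"ax":0,"ay":0,"az":0,"tx":0,"ty":0.02,"tz":0.5,"claw":-1},
])

```text
time: 8.0
tool_pos: [0.4819, 0.3102, 0.1416]
ee_rot: [0.7, 0.714, -0.003, -0.002]
ft_force: [-2.6, 1.0, 1.0]
finger_gap: 0.0258
```

```bash
python3 st.py
```

```text
8.0 [0.48192737 0.31019929 0.14162775] z [-0.0076 -0.0015] tip [0.4812 0.3101 0.0519] F [-2.6  1.   1. ]
tip shift cm [ 0.03769018  0.29652346 -0.00232272]
```

The upper plate's edge is in contact (about 3 N sideways). Correcting x and tilt as I go down.

servo_tool([
  {"ax":-0.008,"ay":0.001,"az":0,"tx":0.03,"ty":0.3,"tz":0.2,"claw":-1},
  {"ax":-0.001,"ay":0,"az":0,"tx":0,"ty":0.1,"tz":0.4,"claw":-1},
  {"ax":-0.001,"ay":0,"az":0,"tx":0,"ty":0.05,"tz":0.4,"claw":-1},
])

```text
time: 8.25
tool_pos: [0.484, 0.3106, 0.1304]
ee_rot: [0.7, 0.714, -0.001, -0.0]
ft_force: [-2.7, 0.9, -0.5]
finger_gap: 0.0258
```

```bash
python3 st.py
```

```text
8.25 [0.48395471 0.31061148 0.13035495] z [-0.0023 -0.001 ] tip [0.4837 0.3105 0.0407] F [-2.7  0.9 -0.5]
tip shift cm [-0.00353209  0.04523309 -0.00010238]
```

servo_tool([
  {"ax":-0.002,"ay":0.001,"az":0,"tx":0,"ty":0.08,"tz":0.4,"claw":-1},
  {"ax":-0.001,"ay":0,"az":0,"tx":0,"ty":0.05,"tz":0.4,"claw":-1},
  {"ax":-0.001,"ay":0,"az":0,"tx":0,"ty":0.05,"tz":0.4,"claw":-1},
])

```text
time: 8.5
tool_pos: [0.4855, 0.3107, 0.1172]
ee_rot: [0.7, 0.714, 0.001, 0.001]
ft_force: [-2.9, 1.0, -1.6]
finger_gap: 0.026
```

```bash
python3 st.py
```

```text
8.5 [0.48548906 0.31070837 0.11721446] z [0.0017 0.0001] tip [0.4856 0.3107 0.0275] F [-2.9  1.  -1.6]
tip shift cm [-0.01869641 -0.14446391 -0.00024517]
```

servo_tool([
  {"ax":0.001,"ay":0,"az":0,"tx":-0.01,"ty":-0.1,"tz":0.3,"claw":-1},
  {"ax":0,"ay":0,"az":0,"tx":0,"ty":0,"tz":0.3,"claw":-1},
  {"ax":0,"ay":0,"az":0,"tx":0,"ty":0,"tz":0.2,"claw":-1},
  {"ax":0,"ay":0,"az":0,"tx":0,"ty":0,"tz":0.1,"claw":-1},
])

```text
time: 8.83
tool_pos: [0.4857, 0.3105, 0.1075]
ee_rot: [0.7, 0.714, 0.001, 0.001]
ft_force: [-5.4, -1.3, 16.1]
finger_gap: 0.0257
```

```bash
python3 st.py
```

```text
8.8333 [0.48569416 0.3104991  0.1074845 ] z [0.0023 0.0001] tip [0.4859 0.3105 0.0178] F [-5.4 -1.3 16.1]
tip shift cm [ 0.00307226 -0.16992853 -0.00038921]
```

The collar is seated (upward force about 20 N, tip at 17.8 mm against 18 expected). Releasing, then withdrawing straight up.

servo_tool([
  {"ax":0,"ay":0,"az":0,"tx":0,"ty":0,"tz":0.03,"claw":-0.2},
  {"ax":0,"ay":0,"az":0,"tx":0,"ty":0,"tz":-0.03,"claw":-0.1},
  {"ax":0,"ay":0,"az":0,"tx":0,"ty":0,"tz":0,"claw":0.3},
  {"ax":0,"ay":0,"az":0,"tx":0,"ty":0,"tz":0,"claw":0.6},
  {"ax":0,"ay":0,"az":0,"tx":0,"ty":0,"tz":0,"claw":0.6},
  {"ax":0,"ay":0,"az":0,"tx":0,"ty":0,"tz":-0.1,"claw":0.6},
])

```text
time: 9.33
tool_pos: [0.4936, 0.3117, 0.1117]
ee_rot: [0.7, 0.714, 0.008, 0.006]
ft_force: [0.6, -0.4, -0.1]
finger_gap: 0.0574
```

servo_tool([
  {"ax":0.018,"ay":-0.003,"az":0,"tx":0,"ty":-0.7,"tz":-0.2,"claw":0.6},
  {"ax":0,"ay":0,"az":0,"tx":0,"ty":0,"tz":-0.5,"claw":0.8},
])

```text
time: 9.5
tool_pos: [0.486, 0.3113, 0.1183]
ee_rot: [0.7, 0.714, -0.0, -0.0]
ft_force: [0.1, -0.9, 0.1]
finger_gap: 0.0693
```

servo_tool([
  {"ax":0,"ay":0,"az":0,"tx":0,"ty":0,"tz":-1.5,"claw":0.8},
  {"ax":0,"ay":0,"az":0,"tx":0,"ty":0,"tz":-1.5,"claw":0.8},
  {"ax":0,"ay":0,"az":0,"tx":0,"ty":0,"tz":-2,"claw":0.8},
  {"ax":0,"ay":0,"az":0,"tx":0,"ty":0,"tz":-2.5,"claw":0.8},
  {"ax":0,"ay":0,"az":0,"tx":0,"ty":0,"tz":-2.5,"claw":0.8},
  {"ax":0,"ay":0,"az":0,"tx":0,"ty":0,"tz":-1.5,"claw":0.8},
  {"ax":0,"ay":0,"az":0,"tx":0,"ty":0,"tz":0,"claw":0.8},
  {"ax":0,"ay":0,"az":0,"tx":0,"ty":0,"tz":0,"claw":0.8},
])

```text
time: 10.17
tool_pos: [0.4846, 0.3113, 0.2406]
ee_rot: [0.699, 0.715, -0.001, -0.001]
ft_force: [0.6, 0.1, 0.0]
finger_gap: 0.0783
```

```bash
python3 - <<'E'
from h import *
d={n:cam(n) for n in("side","scene")}
a=cv2.resize(d["side"]["img"][115:225,125:235],(400,400),interpolation=cv2.INTER_CUBIC)
b=cv2.resize(d["scene"]["img"][190:330,350:490],(400,400),interpolation=cv2.INTER_CUBIC)
cv2.imwrite("pics/end.png",np.hstack([a,b]))
s=arm.observe();print(s["time"],s["tool_pos"])
print([(n,proj(d[n],[.4845,.3105,.150])) for n in d])
E
```

```text
10.2667 [0.48419962 0.31115942 0.23950509]
[('side', array([163.56356886, 144.61042047])), ('scene', array([449.33704153, 239.03198129]))]
```

View pics/end.png

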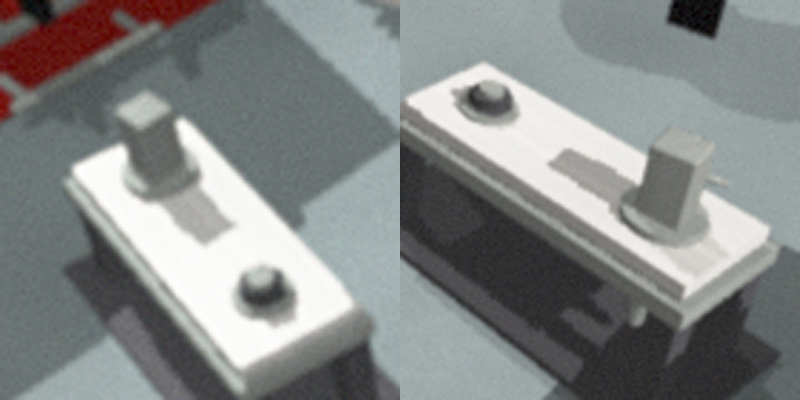

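The pin stands upright, its collar is flat on the plate, the plates are in line, and the tip shows below the frame plate. The gripper is clear. Handing in.

```bash
python3 -c "
from bench import ticket;print(ticket.finish_job())"
```

```text
the job is handed in; nothing more can be done
None
```

I took the thick tapered pin from the plate-side end of the rack and pressed it down through both holes until its collar sat on the upper plate. I then let go and backed off straight up, and handed the job in at about 10.3 s; no verdict was reported.

**Last checks:**
- **Seating:** the wrist force changed by about 20 N upward when the collar seated, with the tip at 17.8 mm (18 expected).
- **Final pictures:** the collar is flat on the upper plate, the two plates are in line, and the tip shows below the frame plate. The gripper is clear of everything.
- **Rack:** I never touched the dowel or the slim pin. I did not picture the rack again at the end.

**What went off:**
- The arm drifted between moves, by up to 8 mm in x while the jaws opened. I re-centred before lifting, and the wrist force stayed near zero.
- During insertion the pin axis was 1 to 3 mm off my estimate of the lower hole's centre. It was about 1.7 mm off when seated, and the pin still went in freely.

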